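# Feel the door gap of a wall safe with a taper gauge

## Task

Check the door gap of the wall safe that lies on its back on the bench: draw the taper gauge out of the file block by its black grip, hold it upright and square to the gap, and slide its blade down between the safe's frame and the edge of the door, at the middle of the side where the turn handle sits, until it drags snugly against both. Do not force it, so that the door does not shift, and leave the other things on the bench where they are. Finish while still holding the gauge at that depth, so that its scale can be read.

Things in the scene. Friction and masses are not known exactly. Their poses are not given: they have to be found in the camera images.
- gauge: Loose taper gauge, a slim steel wedge with a black grip, tip down in the block's slot, about 70 g. Origin: middle of the tip; z up the blade, y across its thickness, x across its width; alike either way round. Blade 85 mm long, 14 mm wide, 2 mm thick at the tip, growing evenly 1 mm per 10 mm (half on each face) to 10.5 mm, a scale line every 10 mm. Grip 26 (x) by 12 (y) by 55 mm tall above it.
- gauge_grip (a point): Where to take the gauge: on its axis in the grip, 117 mm above the tip and 32 mm above the block's top; axes as the gauge's.
- block: Fixed beech file block, 80 (x) by 170 (y) by 92 mm tall, origin at the centre of its underside, z up. The gauge hangs by its grip's shoulders on the block's top, in a slot 17.5 (x) by 13.5 mm (y), right through, at x = 0, y = 45 mm. Four files and drivers with round handles stand fixed in the other half (y = -30 to -70 mm), up to 73 mm above the top.
- safe: Fixed grey steel wall safe on its back, 240 (x) by 340 (y) by 100 mm tall, origin at the centre of its underside; its closed door faces up, flush with the frame at z = 100 mm. On the door: a steel turn handle (26 mm tall, 85 mm in from the door's edge at the -y side), a keypad, hinges at +y. The gap that matters is on the handle side, at y about -146 mm, and runs along x.
- safe_frame: The safe's frame border on the handle side, fixed; origin and axes as the safe's.
- safe_door: The safe's closed door, 188 (x) by 284 mm (y), tight on its hinges: it shifts sideways only under more than 60 N. It was rehung: its gap on the handle side differs each time, 4.5 to 8.5 mm. Origin and axes as the safe's but for that shift along y.
- frame_edge (a point): Middle of the handle-side gap, on the frame's upright face (y = -148 mm of the safe), at the level of the safe's top. Axes as the safe's: x along the gap, y across it to the door, z up. Both edges are bends of 4 mm radius: the gap flares at the top and has its true width from 4 to 25 mm below the top; below that it is free down to 5 mm above the bench.
- door_edge (a point): The door's upright face opposite frame_edge, same level; its distance from frame_edge is the width of the gap.
- padlock: Bystander: brass padlock lying on the bench, body 50 by 45 by 24 mm with a steel shackle to +y, origin under the centre of the body.
- cylinder_lock: Bystander: brass profile lock cylinder lying on the bench, 64 (x) by 35 (y) by 17 mm, origin under its middle.

How it is judged:
By the outcome, as a careful person would: the job done as asked, in the order asked, and still so for the second after the job is handed in, while the arm keeps its last pose, push and grip.
It also fails if it takes over 58 s, if anything falls off the work surface, if the arm or the gripper's body presses on something with over 40 N, if the wrist force passes 120 N, or if a joint passes its speed limit or range.

## Robot

A 6-joint arm with a two-finger parallel gripper is mounted at the origin on the work surface. World frame = base frame: x ahead of the robot, y to its left, z up, the work surface at z = 0. Lengths are in m, angles in rad, forces in N, time in s.
With the tool pointing down it reaches from about 0.4 to 0.825 m from the base axis. Payload 7 kg.
Tool frame: the origin (TCP) lies between the finger pads; the fingertips stand 22 mm ahead of it and the grasp point (between the pads) lies 3 mm ahead of it; z points along the fingers, y is the direction in which the jaws open and shut (so a half turn about z gives the same grasp; the last joint's range is limited). The gripper opens to 88 mm and grips with 3 to 60 N. Pads are 19 mm wide; open, the fingers measure 130 mm over their backs; the gripper's body (78 mm by 193 mm) begins 47 mm behind the grasp point.
Start: joints at [-1.008, 0.359, 0.012, 0, -1.224, -0.288], TCP at [0.183, -0.65, 0.249] pointing down, gripper open.
Joint ranges: [-3.07, 3.07], [-1.43, 2.12], [-1.02, 1.25], [-3.03, 1.67], [-3.05, -0], [-3.03, 3.03]. Speed limits (rad/s): [2.39, 2.39, 3.01, 3.14, 3.14, 3.14].

## Interface

Orientations are given as [roll, pitch, yaw] about the fixed x, y, z axes, in that order (R = Rz(yaw) Ry(pitch) Rx(roll)).
In Python, from station import arm, optics gives the robot as it stands. The module is installed in compiled form; this text tells all that it offers.
- The arm moves only by the tool jog_arm, never from a script. Its argument "motion" is a list that holds one entry, the list of rows, each a list of 7 numbers: the shift along the tool's x, y, z in m, then the turn, a rotation vector about the tool's x, y, z in degrees, then the finger opening in m, from 0 to 0.0876. In form: [[[x, y, z, rx, ry, rz, grip], ...]]. A call has 1 to 8 rows; each row is the pose to reach, as a shift and turn from the pose measured when the call began, along the tool's axes at that moment; what a row does not reach only later rows make up. A row lasts 1/10 s, in which the tool goes at most 50 mm and 8.59 degrees, less where a joint would pass 70% of its speed; a pose out of reach is approached as far as the arm can. A call with a gripper value outside its range is refused whole. The fingers move at their own pace and stop on an object; "newtons" is the grip in N (left out, the last holds). Time passes only in rows, so rows that repeat a pose let the fingers close. It gives the time, the measured TCP pose, the force and the opening at its end, in the units of the state.
- arm.get_state(): the state, without advancing time (a new reading comes with each control period).
- optics.grab_frame(name): name is "scene" or "side" or "wrist"; returns the picture (420x560x3 uint8, red, green, blue); there is no depth.
- optics.camera_model(name): a dict with "mtx" (3x3 intrinsics, pixels), "R" (3x3) and "t" (3): a world point X has camera coordinates R X + t; the wrist camera has in their place "mount" (4x4, takes a point from camera to tool coordinates, whose origin is the TCP and whose axes are the flange's). Camera axes: x right, y down, z forward; pixel columns grow to the right and rows downward; lengths in m; the calibration is good to about 2 mm. The wrist camera is an equidistant fisheye: a pixel r from the principal point sees the ray r / f radians off the axis. A picture is of the moment at which its call begins: read the wrist's pose just before it. camera_model takes no time and is no camera call.
- arm.job_done(): hands the job in, once; it reports no verdict.
The state is a dict: "t": time; "q": joint angles; "qd": joint speeds; "joint_efforts": joint torques, N m; "eef_pos": TCP position; "ee_rot": TCP orientation; "force": force on the tool from outside, world axes, zero at the start; "moment": the same for the moment, N m; "width": finger opening in m.
Only numpy, scipy, OpenCV 4.12 (cv2) and the standard library are available. Lean on these libraries where they do the work, as an engineer would, in place of code of your own. Each camera call takes 0.05 s, during which the arm holds its last target.

## Working session

There is one attempt and no reset: what is moved stays moved. The work goes in short steps, Python scripts to look and compute and a tool call to move; the robot and the scene stay as the last step left them, time stands still between calls to the robot, and variables do not carry over. Pictures are saved under pics/ and viewed, and the job is handed in when it is done.

Besides the shell and the picture viewer there is one more tool, called after "Emit:" as name(argument=value, ...), one argument or row to a line, values as JSON. jog_arm: Moves the arm, as the interface text tells. Its arguments: {"type":"object","properties":{"motion":{"type":"array","items":{"type":"array","items":{"type":"array","items":{"type":"number"}}}},"newtons":{"type":"number"}},"required":["motion"]}

```bash
mkdir -p pics
python3 - <<'E'
from station import arm, optics
import cv2,numpy as np
s=arm.get_state(); print(s)
for n in ("scene","side","wrist"):
    m=optics.camera_model(n); print(n,{k:np.round(v,4).tolist() for k,v in m.items()})
    cv2.imwrite(f"pics/{n}0.png",optics.grab_frame(n)[:,:,::-1])
E
```

```text
{'t': 0.0, 'q': array([-1.00789242e+00,  3.59358063e-01,  1.10662387e-02, -3.70728718e-04,
       -1.22411991e+00, -2.88120529e-01]), 'qd': array([-0.00050328, -0.00213758, -0.00031053, -0.00143067, -0.00128609,
        0.00043866]), 'joint_efforts': array([ 4.02796422e-04, -5.82722926e+01,  2.93061876e+01,  6.99726239e+00,
        7.05403945e-03, -1.89267398e-04]), 'eef_pos': array([ 0.18302253, -0.6492333 ,  0.24764081]), 'ee_rot': array([ 3.13994480e+00, -1.24920180e-04, -2.86693542e+00]), 'force': array([ 0.23440034, -0.15973498, -0.50626427]), 'moment': array([-0.01445132, -0.01143998,  0.0113439 ]), 'width': 0.08776876775596809}
scene {'mtx': [[533.8515, 0.0, 272.3825], [0.0, 533.8515, 209.534], [0.0, 0.0, 1.0]], 'R': [[-0.8022, 0.597, -0.0084], [0.3979, 0.524, -0.7531], [-0.4452, -0.6075, -0.6579]], 't': [0.4313, -0.1157, 1.4161]}
side {'mtx': [[464.4808, 0.0, 277.8479], [0.0, 464.4808, 212.8276], [0.0, 0.0, 1.0]], 'R': [[-0.94, -0.341, -0.0107], [-0.2067, 0.5941, -0.7774], [0.2714, -0.7286, -0.6289]], 't': [0.481, 0.2122, 0.8039]}
wrist {'mtx': [[325.1923, 0.0, 282.071], [0.0, 325.1923, 204.8783], [0.0, 0.0, 1.0]], 'mount': [[-0.0013, -0.9699, -0.2437, 0.0647], [1.0, -0.0012, -0.0008, 0.0005], [0.0005, -0.2437, 0.9699, -0.1359], [0.0, 0.0, 0.0, 1.0]]}
```

View pics/scene0.png

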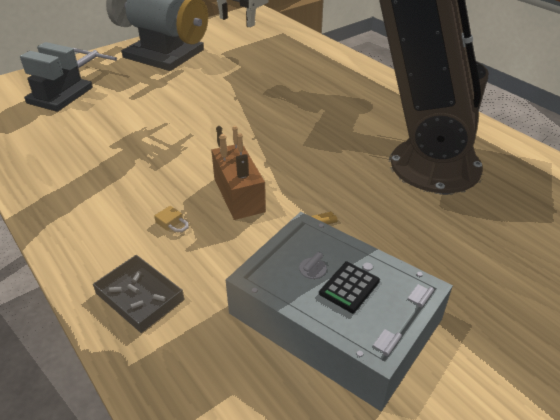

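View pics/side0.png

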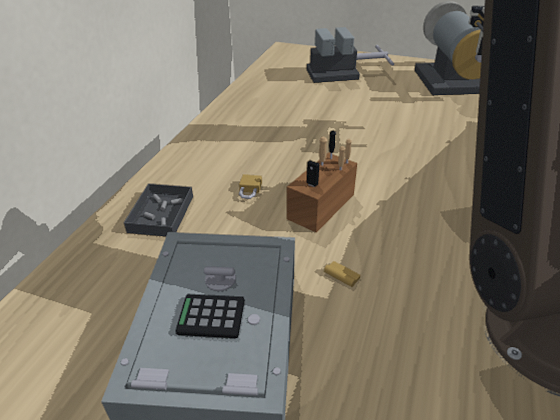

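View pics/wrist0.png

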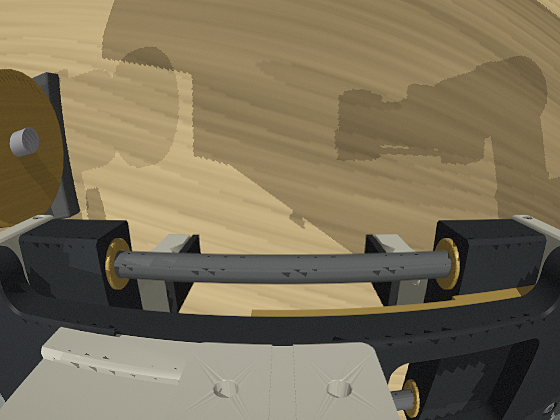

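Scene view: block with the gauge at about (242,165), safe at about (340,300), padlock (172,218) and cylinder (324,217). I need enlarged crops to read corners.

Run:
```python
import cv2
def crop(n,src,x0,y0,x1,y1,k):
    im=cv2.imread(f"pics/{src}.png")[y0:y1,x0:x1]
    im=cv2.resize(im,None,fx=k,fy=k,interpolation=cv2.INTER_CUBIC)
    for i in range(0,x1-x0,10):
        cv2.putText(im,str(x0+i),(i*k,8),0,.3,(0,0,255),1) if i%20==0 else None
        cv2.line(im,(i*k,10),(i*k,14),(0,0,255),1)
    for i in range(0,y1-y0,10):
        cv2.putText(im,str(y0+i),(0,i*k+4),0,.3,(0,0,255),1) if i%20==0 else None
    cv2.imwrite(f"pics/{n}.png",im)
crop("c1","scene0",190,115,290,225,5)
crop("c2","scene0",220,205,460,395,3)
crop("c3","side0",270,120,370,240,5)
crop("c4","side0",105,220,305,420,3)
```

```text
(no output)
```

View pics/c1.png

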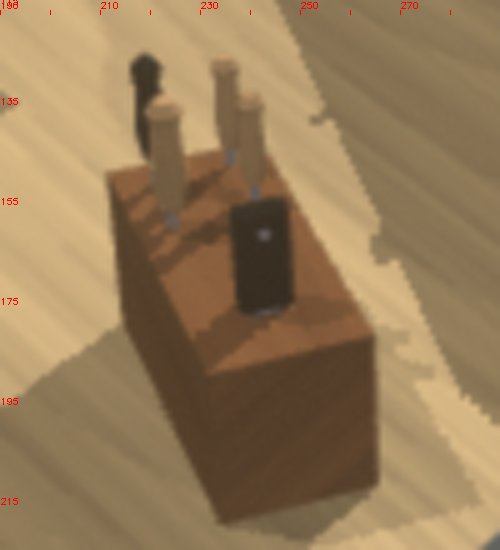

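View pics/c2.png

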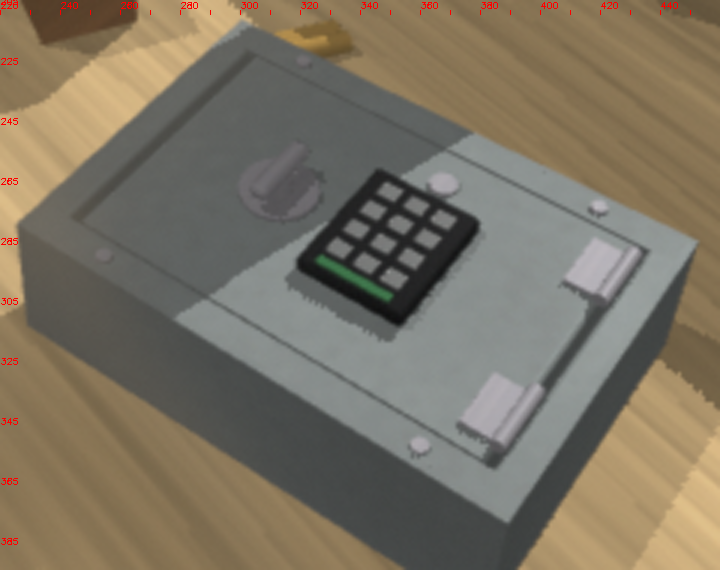

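View pics/c3.png

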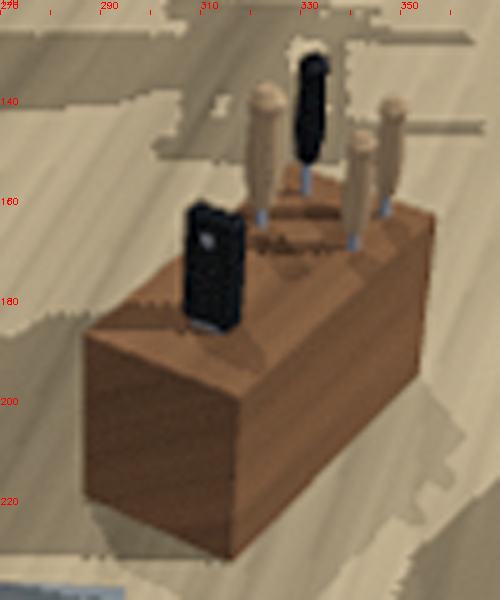

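View pics/c4.png

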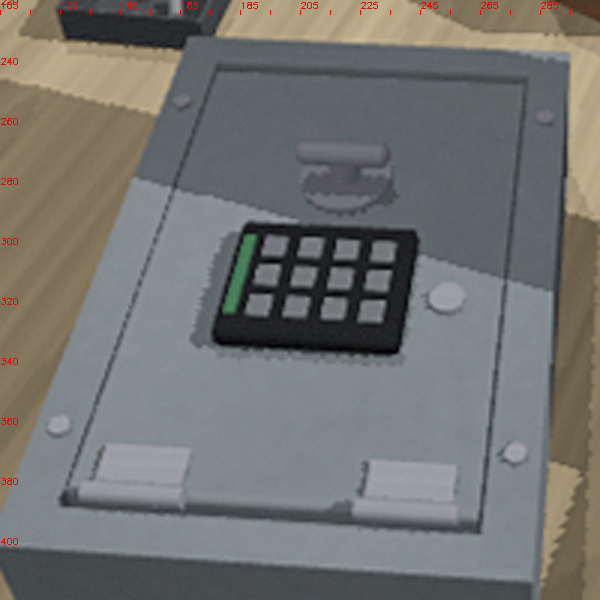

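```bash
cat > h.py <<'E'
from station import arm, optics
import cv2,numpy as np
from scipy.optimize import least_squares
from scipy.spatial.transform import Rotation as Ro
def proj(n,X):
    m=optics.camera_model(n); c=np.atleast_2d(X)@np.array(m["R"]).T+m["t"]; p=c@np.array(m["mtx"]).T
    return p[:,:2]/p[:,2:]
def fr(p,L):
    L=np.atleast_2d(L);c,s=np.cos(p[2]),np.sin(p[2])
    return np.c_[c*L[:,0]-s*L[:,1]+p[0],s*L[:,0]+c*L[:,1]+p[1],L[:,2]]
def fit(obs,x0):
    # obs: {cam:[(local,px)]}; cams get 2 mm shift each
    f=lambda p:np.concatenate([(proj(n,fr(p,[a for a,_ in o]))-[b for _,b in o]).ravel() for n,o in obs.items()])
    r=min((least_squares(f,[x0[0],x0[1],y],loss='soft_l1') for y in np.arange(-3,3.1,1)),key=lambda r:r.cost)
    return r.x,f(r.x).reshape(-1,2)
def wpix(P,Rm,X):
    m=optics.camera_model("wrist");M=np.array(m["mount"])
    t=(np.atleast_2d(X)-P)@Rm; c=(t-M[:3,3])@M[:3,:3]
    th=np.arctan2(np.hypot(c[:,0],c[:,1]),c[:,2]);ph=np.arctan2(c[:,1],c[:,0]);K=np.array(m["mtx"])
    return np.c_[K[0,0]*th*np.cos(ph)+K[0,2],K[1,1]*th*np.sin(ph)+K[1,2]]
def wray(P,Rm,px):
    m=optics.camera_model("wrist");M=np.array(m["mount"]);K=np.array(m["mtx"])
    d=(np.atleast_2d(px)-K[:2,2])/K[0,0];th=np.hypot(*d.T);th_=np.where(th<1e-9,1,th)
    c=np.c_[d/th_[:,None]*np.sin(th)[:,None],np.cos(th)]
    return P+Rm@M[:3,3],(c@M[:3,:3].T)@Rm.T
def tool():
    s=arm.get_state(); return s,np.array(s["eef_pos"]),Ro.from_euler('xyz',s["ee_rot"]).as_matrix()
E
python3 - <<'E'
from h import *
a,b,h=.04,.085,.092
blk={"scene":[((a,b,h),(231.6,190)),((-a,b,h),(265,182)),((a,-b,h),(211.4,149.6)),((-a,-b,h),(243,144.6)),((a,b,0),(234.4,219.6)),((-a,b,0),(265.4,212))],
"side":[((a,b,h),(287,186.4)),((-a,b,h),(318,200)),((-a,-b,h),(357,163)),((a,b,0),(287,219.4)),((-a,b,0),(316,231.6)),((-a,-b,0),(354,195))]}
a,b,h=.12,.17,.1
sf={"scene":[((a,-b,h),(226,280)),((-a,-b,h),(301.7,212.3)),((-a,b,h),(452.7,285.7)),((a,b,h),(389.3,379.3))],
"side":[((a,-b,h),(167.3,232.3)),((-a,-b,h),(295,237.7)),((a,b,h),(105,402.3)),((-a,b,h),(282.7,414.3))]}
for nm,o in (("block",blk),("safe",sf)):
    p,r=fit(o,(.5,0)); print(nm,p,np.round(r,1).tolist())
    for n in o:
        p1,r1=fit({n:o[n]},(.5,0)); print(n,p1)
    if nm=="block":
        g=fr(p,[[0,.045,.092],[0,.045,.147]]);print(g,proj("scene",g),proj("side",g))
    else: g=fr(p,[[0,-.148,.1]]);print(g,proj("scene",g),proj("side",g))
E
```

```text
block [ 0.48104376 -0.21429126 -0.28401837] [[0.2, -0.1], [0.3, -0.0], [0.2, -0.2], [-0.6, -1.7], [-0.3, 0.5], [0.5, 0.1], [-0.6, -0.1], [-0.1, -0.7], [0.7, -0.2], [-0.6, -0.2], [0.1, 1.1], [-0.0, -0.1]]
scene [ 0.4812357  -0.21411228 -0.28829793]Traceback (most recent call last):
  File "<stdin>", line 11, in <module>
  File "h.py", line 14, in fit
    r=min((least_squares(f,[x0[0],x0[1],y],loss='soft_l1') for y in np.arange(-3,3.1,1)),key=lambda r:r.cost)
  File "h.py", line 14, in <genexpr>
    r=min((least_squares(f,[x0[0],x0[1],y],loss='soft_l1') for y in np.arange(-3,3.1,1)),key=lambda r:r.cost)
           ~~~~~~~~~~~~~^^^^^^^^^^^^^^^^^^^^^^^^^^^^^^^^^^
    return func(*args, **kwargs)
    result = trf(vector_fun.fun, vector_fun.jac, x0, f0, J0, lb, ub, ftol, xtol,
                 gtol, max_nfev, x_scale, loss_function, tr_solver,
                 tr_options.copy(), verbose, callback=callback_wrapped)
    return trf_no_bounds(
        fun, jac, x0, f0, J0, ftol, xtol, gtol, max_nfev, x_scale,
        loss_function, tr_solver, tr_options, verbose, callback=callback)
    J = jac
[... 736 characters left out ...]
^^^^^^
    f = np.atleast_1d(self.fun(x, *self.args, **self.kwargs))
                      ~~~~~~~~^^^^^^^^^^^^^^^^^^^^^^^^^^^^^^
    return np.atleast_1d(self.fun(x))
                         ~~~~~~~~^^^
    return self.f(x, *self.args, **self.kwargs)
           ~~~~~~^^^^^^^^^^^^^^^^^^^^^^^^^^^^^^
  File "h.py", line 13, in <lambda>
    f=lambda p:np.concatenate([(proj(n,fr(p,[a for a,_ in o]))-[b for _,b in o]).ravel() for n,o in obs.items()])
                                ~~~~^^^^^^^^^^^^^^^^^^^^^^^^^^
  File "h.py", line 6, in proj
    m=optics.camera_model(n); c=np.atleast_2d(X)@np.array(m["R"]).T+m["t"]; p=c@np.array(m["mtx"]).T
ValueError: time passes only in moves, steps and waits
```

```bash
python3 - <<'E'
s=open('h.py').read()
s=s.replace("def proj","""import pickle,os
if os.path.exists('cam.pkl'): CM=pickle.load(open('cam.pkl','rb'))
else:
    CM={n:{k:np.array(v) for k,v in optics.camera_model(n).items()} for n in ("scene","side","wrist")}; pickle.dump(CM,open('cam.pkl','wb'))
def proj""",1).replace("m=optics.camera_model(n)","m=CM[n]").replace('m=optics.camera_model("wrist")','m=CM["wrist"]')
open('h.py','w').write(s)
E
cat > fit0.py <<'E'
from h import *
a,b,h=.04,.085,.092
blk={"scene":[((a,b,h),(231.6,190)),((-a,b,h),(265,182)),((a,-b,h),(211.4,149.6)),((-a,-b,h),(243,144.6)),((a,b,0),(234.4,219.6)),((-a,b,0),(265.4,212))],
"side":[((a,b,h),(287,186.4)),((-a,b,h),(318,200)),((-a,-b,h),(357,163)),((a,b,0),(287,219.4)),((-a,b,0),(316,231.6)),((-a,-b,0),(354,195))]}
a,b,h=.12,.17,.1
sf={"scene":[((a,-b,h),(226,280)),((-a,-b,h),(301.7,212.3)),((-a,b,h),(452.7,285.7)),((a,b,h),(389.3,379.3))],
"side":[((a,-b,h),(167.3,232.3)),((-a,-b,h),(295,237.7)),((a,b,h),(105,402.3)),((-a,b,h),(282.7,414.3))]}
for nm,o in (("block",blk),("safe",sf)):
    p,r=fit(o,(.5,0)); print(nm,p,np.round(r,1).tolist())
    for n in o:
        p1,r1=fit({n:o[n]},(.5,0)); print(n,p1)
    if nm=="block":
        g=fr(p,[[0,.045,.092],[0,.045,.147]]);print(g,proj("scene",g),proj("side",g))
    else: g=fr(p,[[0,-.148,.1]]);print(g,proj("scene",g),proj("side",g))
s,P,Rm=tool();print(s['t'],P,Rm)
E
python3 fit0.py
```

```text
block [ 0.48104376 -0.21429126 -0.28401837] [[0.2, -0.1], [0.3, -0.0], [0.2, -0.2], [-0.6, -1.7], [-0.3, 0.5], [0.5, 0.1], [-0.6, -0.1], [-0.1, -0.7], [0.7, -0.2], [-0.6, -0.2], [0.1, 1.1], [-0.0, -0.1]]
scene [ 0.4812357  -0.21411228 -0.28829793]
side [ 0.48095201 -0.21411443 -0.27964696]
[[ 0.49365344 -0.17109408  0.092     ]
 [ 0.49365344 -0.17109408  0.147     ]] [[243.25084341 175.83564759]
 [242.17010907 156.45004792]] [[312.21424104 183.7049711 ]
 [313.1586591  162.19426792]]
safe [0.54122359 0.20987961 0.27410034] [[-0.2, -0.4], [-0.9, -1.0], [0.2, -0.1], [0.5, 0.1], [0.3, -0.4], [0.1, -0.5], [-4.0, 0.1], [0.4, 0.2]]
scene [ 0.54144192  0.21019196 -6.0111728 ]
side [0.54096454 0.20964481 0.27587558]
[[0.58128438 0.06740459 0.1       ]] [[274.60716495 247.9271268 ]] [[228.94846411 242.54190594]]
0.15 [ 0.18306194 -0.64934707  0.24783333] [[-9.62484385e-01 -2.71336592e-01 -5.12045079e-04]
 [-2.71337023e-01  9.62483656e-01  1.19622008e-03]
 [ 1.68256740e-04  1.29027993e-03 -9.99999153e-01]]
```

```bash
cat >> h.py <<'E'
def go(target,yaw,tilt_ok=False):
    # target TCP, tool y axis = world yaw dir (-sin,cos) (either sign), tool z down
    s,P,Rm=tool()
    best=None
    for k in (0,np.pi):
        R=np.column_stack([[-np.cos(yaw+k),-np.sin(yaw+k),0],[-np.sin(yaw+k),np.cos(yaw+k),0],[0,0,-1]])
        rv=Ro.from_matrix(Rm.T@R).as_rotvec(degrees=True)
        if best is None or np.linalg.norm(rv)<np.linalg.norm(best): best=rv
    print("t",round(s['t'],2),"P",P.round(4),"q",np.round(s['q'],3),"F",np.round(s['force'],1),"M",np.round(s['moment'],2),"w",round(s['width'],4))
    print("shift mm",(Rm.T@(np.array(target)-P)*1000).round(1),"rot deg",best.round(2))
E
python3 -c "
from h import *
go([.4937,-.1711,.25],-.284)"
```

```text
t 0.15 P [ 0.1831 -0.6493  0.2478] q [-1.008  0.359  0.011 -0.    -1.224 -0.288] F [ 0.5 -1.2 -0.5] M [ 0.02  0.04 -0.  ] w 0.0878
shift mm [-428.8  376.    -1.8] rot deg [ 7.000e-02 -3.000e-02  3.202e+01]
```

Emit:
jog_arm(
  motion=[
    [[-0.429,0.376,-0.002,0,0,32,0.06],[-0.429,0.376,-0.002,0,0,32,0.06],[-0.429,0.376,-0.002,0,0,32,0.06],[-0.429,0.376,-0.002,0,0,32,0.06],[-0.429,0.376,-0.002,0,0,32,0.06],[-0.429,0.376,-0.002,0,0,32,0.06],[-0.429,0.376,-0.002,0,0,32,0.06],[-0.429,0.376,-0.002,0,0,32,0.06]],
  ],
)

```text
t: 0.95
eef_pos: [0.3985, -0.3172, 0.2499]
ee_rot: [3.141, -0.0, 2.858]
force: [1.7, 0.1, -0.0]
width: 0.0603
```

```bash
python3 -c "
from h import *
go([.4937,-.1711,.25],-.284)"
```

```text
t 0.95 P [ 0.3985 -0.3172  0.2499] q [-2.870e-01  8.400e-02 -3.440e-01 -1.000e-03 -1.144e+00 -1.567e+00] F [ 1.7  0.1 -0. ] M [-0.13 -0.21 -0.  ] w 0.0603
shift mm [-50.4 166.9   0. ] rot deg [ 0.06 -0.03  0.01]
```

Emit:
jog_arm(
  motion=[
    [[-0.0504,0.167,0,0,0,0,0.06],[-0.0504,0.167,0,0,0,0,0.06],[-0.0504,0.167,0,0,0,0,0.06],[-0.0504,0.167,0,0,0,0,0.06],[-0.0504,0.167,0,0,0,0,0.06],[-0.0504,0.167,0,0,0,0,0.06]],
  ],
)

```text
t: 1.55
eef_pos: [0.4937, -0.1704, 0.2497]
ee_rot: [3.141, -0.001, 2.859]
force: [-1.4, 0.5, 0.4]
width: 0.0601
```

Run:
```python
from h import *
go([.4937,-.1711,.25],-.284)
s,P,Rm=tool(); np.savez('w1.npz',P=P,R=Rm)
cv2.imwrite("pics/w1.png",optics.grab_frame("wrist")[:,:,::-1])
p=[0.48104,-0.21429,-0.2840]
print(wpix(P,Rm,fr(p,[[0,.045,.147],[.013,.051,.147],[-.013,.051,.147],[.013,.039,.147],[-.013,.039,.147],[.04,.085,.092],[-.04,.085,.092],[.04,-.085,.092]])).round(0))
```

```text
t 1.55 P [ 0.4937 -0.1704  0.2497] q [ 4.300e-02  1.070e-01 -3.180e-01 -1.000e-03 -1.147e+00 -1.895e+00] F [-1.4  0.5  0.4] M [-0.06  0.03  0.06] w 0.0601
shift mm [-0.2 -0.6 -0.3] rot deg [ 0.05 -0.07  0.1 ]
[[281. 211.]
 [289. 228.]
 [289. 195.]
 [273. 228.]
 [273. 195.]
 [323. 236.]
 [325. 153.]
 [152. 235.]]
```

View pics/w1.png

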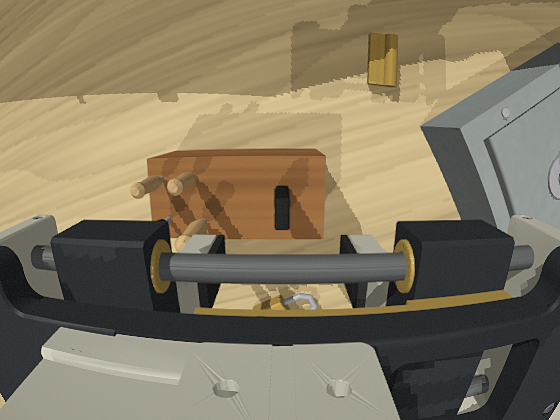

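Run:
```python
import cv2
im=cv2.imread("pics/w1.png")[140:250,240:345]
im=cv2.resize(im,None,fx=6,fy=6,interpolation=cv2.INTER_CUBIC);
for i in range(0,105,10): cv2.putText(im,str(240+i),(i*6,8),0,.3,(0,0,255),1)
for i in range(0,110,10): cv2.putText(im,str(140+i),(0,i*6+4),0,.3,(0,0,255),1)
cv2.imwrite("pics/w1c.png",im[:600])
```

```text
(no output)
```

View pics/w1c.png

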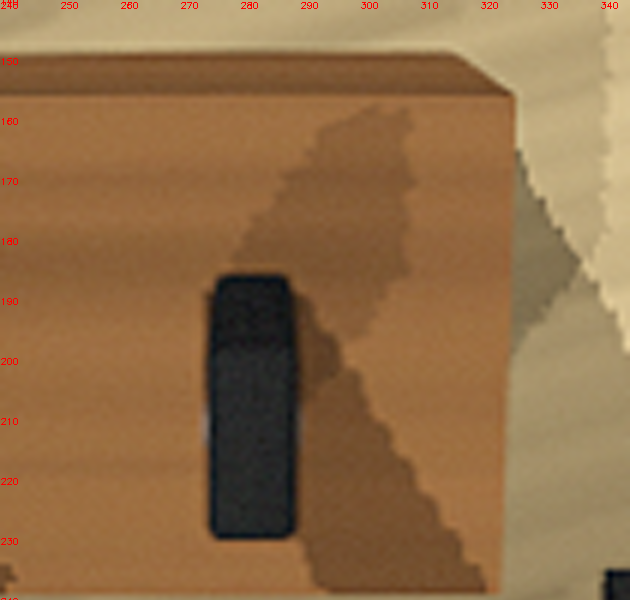

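Emit:
jog_arm(
  motion=[
    [[-0.001,-0.0006,0.04,0,0,0,0.05],[-0.001,-0.0006,0.08,0,0,0,0.05],[-0.001,-0.0006,0.1,0,0,0,0.05],[-0.001,-0.0006,0.12,0,0,0,0.05],[-0.001,-0.0006,0.12,0,0,0,0.05],[-0.001,-0.0006,0.12,0,0,0,0.05]],
  ],
)

```text
t: 2.2
eef_pos: [0.4938, -0.1727, 0.1301]
ee_rot: [3.141, -0.002, 2.857]
force: [-0.3, 0.2, 0.5]
width: 0.05
```

Run:
```python
from h import *
go([.4945,-.1713,.13],-.284)
cv2.imwrite("pics/w2.png",optics.grab_frame("wrist")[:,:,::-1])
cv2.imwrite("pics/s2.png",cv2.resize(optics.grab_frame("scene")[100:240,170:320,::-1],None,fx=4,fy=4))
```

```text
t 2.2 P [ 0.4938 -0.1727  0.1301] q [ 3.800e-02  2.230e-01 -4.780e-01 -1.000e-03 -8.710e-01 -1.893e+00] F [-0.3  0.2  0.5] M [-0.01 -0.08 -0.03] w 0.05
shift mm [-0.3  1.5  0.1] rot deg [ 0.03 -0.09 -0.03]
```

View pics/w2.png

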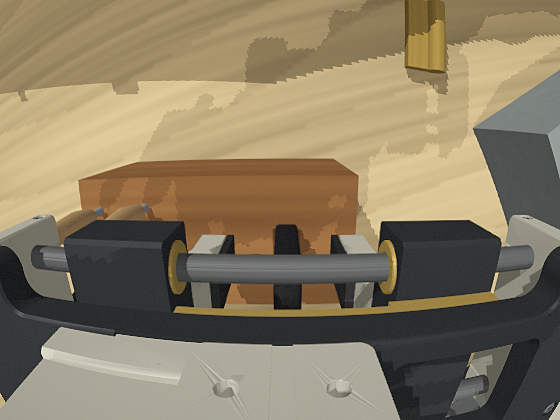

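View pics/s2.png

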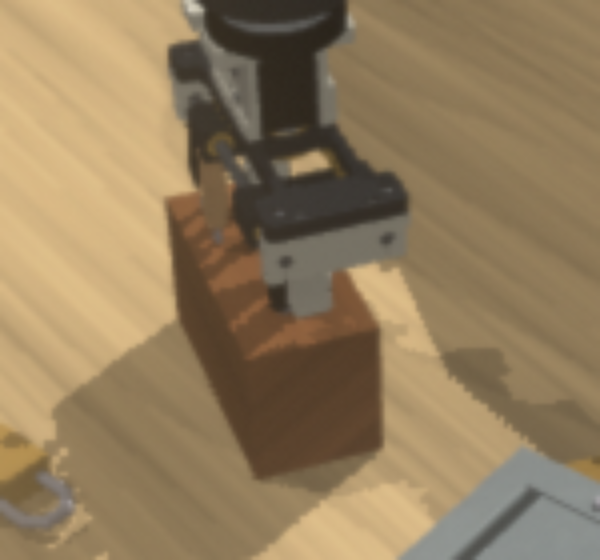

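The gauge grip (274–299 px) sits between the open fingers (235…331), about 1.5 mm towards tool +y, which agrees with the pose readout. I'll centre it and close.

Emit:
jog_arm(
  motion=[
    [[0,0.0015,0,0,0,0,0.05],[0,0.0015,0,0,0,0,0.03],[0,0.0015,0,0,0,0,0.018],[0,0.0015,0,0,0,0,0.014],[0,0.0015,0,0,0,0,0.005],[0,0.0015,0,0,0,0,0.005],[0,0.0015,0,0,0,0,0.005],[0,0.0015,0,0,0,0,0.005]],
  ],
  newtons=30,
)

```text
t: 3.1
eef_pos: [0.4951, -0.1708, 0.1311]
ee_rot: [3.14, 0.001, 2.858]
force: [0.5, 0.2, 0.2]
width: 0.0119
```

Run:
```python
from h import *
go([.4945,-.1713,.25],-.284)
```

```text
t 3.1 P [ 0.4951 -0.1708  0.1311] q [ 4.200e-02  2.220e-01 -4.770e-01 -1.000e-03 -8.710e-01 -1.896e+00] F [0.5 0.2 0.2] M [0.12 0.04 0.03] w 0.0119
shift mm [   0.3   -0.5 -118.9] rot deg [0.07 0.04 0.01]
```

Emit:
jog_arm(
  motion=[
    [[0,0,-0.01,0,0,0,0.005],[0,0,-0.025,0,0,0,0.005],[0,0,-0.05,0,0,0,0.005],[0,0,-0.075,0,0,0,0.005],[0,0,-0.1,0,0,0,0.005],[0,0,-0.125,0,0,0,0.005],[0,0,-0.14,0,0,0,0.005],[0,0,-0.14,0,0,0,0.005]],
  ],
)

```text
t: 3.9
eef_pos: [0.496, -0.1712, 0.2741]
ee_rot: [3.14, 0.005, 2.858]
force: [0.5, -0.5, -0.3]
width: 0.0119
```

Run:
```python
from h import *
p=[.54122,.20988,.2741]
print(fr(p,[[0,-.145,.1]]))
go(fr(p,[[0,-.145,.27]])[0],.2741)
cv2.imwrite("pics/s3.png",optics.grab_frame("scene")[:,:,::-1])
```

```text
[[0.58046869 0.07029297 0.1       ]]
t 3.9 P [ 0.496  -0.1712  0.2741] q [ 0.042  0.09  -0.28  -0.    -1.195 -1.896] F [ 0.5 -0.5 -0.3] M [-0.02 -0.01  0.01] w 0.0119
shift mm [-13.5 255.5   4.7] rot deg [ 3.000e-02  3.300e-01 -3.195e+01]
```

View pics/s3.png

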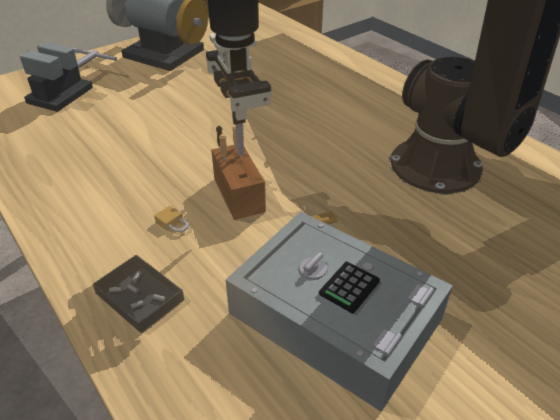

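The gauge is drawn clear of the block and hangs upright at (240,140). Next I carry it over the gap.

Emit:
jog_arm(
  motion=[
    [[-0.0135,0.2555,0.005,0,0,-32,0.005],[-0.0135,0.2555,0.005,0,0,-32,0.005],[-0.0135,0.2555,0.005,0,0,-32,0.005],[-0.0135,0.2555,0.005,0,0,-32,0.005],[-0.0135,0.2555,0.005,0,0,-32,0.005],[-0.0135,0.2555,0.005,0,0,-32,0.005],[-0.0135,0.2555,0.005,0,0,-32,0.005],[-0.0135,0.2555,0.005,0,0,-32,0.005]],
  ],
)

```text
t: 4.75
eef_pos: [0.5791, 0.0699, 0.2671]
ee_rot: [-3.141, 0.002, -2.867]
force: [-0.5, -0.4, -0.3]
width: 0.0116
```

Run:
```python
from h import *
go([.5805,.0703,.25],.2741)
s,P,Rm=tool()
for n in ("scene","side","wrist"): cv2.imwrite(f"pics/{n}4.png",optics.grab_frame(n)[:,:,::-1])
p=[.54122,.20988,.2741]
L=[[0,-.148,.1],[0,-.142,.1],[.094,-.148,.1],[-.094,-.148,.1],[.12,-.17,.1],[-.12,-.17,.1],[0,-.057,.1]]
X=np.r_[fr(p,L),[P+Rm@[0,0,.124]]]
for n in ("scene","side"): print(n,proj(n,X).round(1).tolist())
print(wpix(P,Rm,X).round(1).tolist())
```

```text
t 4.75 P [0.5791 0.0699 0.2671] q [ 0.455  0.196 -0.17   0.    -1.203 -1.752] F [-0.5 -0.4 -0.3] M [ 0.03 -0.03 -0.04] w 0.0116
shift mm [-1.4 -0.  17.1] rot deg [-0.01  0.1   0.03]
scene [[274.6, 247.9], [277.0, 249.2], [243.9, 276.6], [302.2, 222.2], [225.8, 279.6], [300.8, 211.3], [312.9, 268.6], [276.1, 232.4]]
side [[229.0, 242.5], [228.4, 244.8], [178.4, 240.4], [280.2, 244.7], [167.6, 231.9], [295.1, 237.2], [220.5, 279.3], [227.5, 225.8]]
[[278.7, 194.4], [285.0, 194.4], [279.1, 282.6], [278.5, 94.7], [258.8, 303.5], [254.5, 67.6], [371.8, 194.6], [281.8, 204.2]]
```

View pics/wrist4.png

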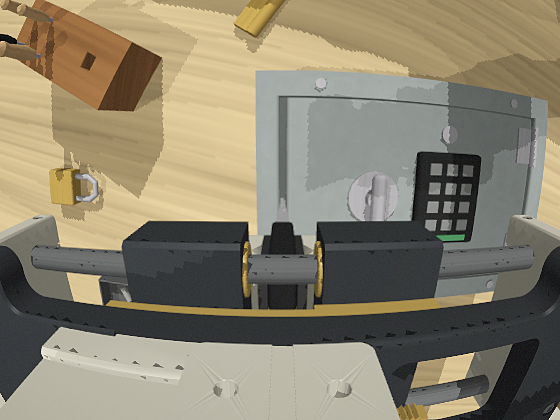

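View pics/scene4.png

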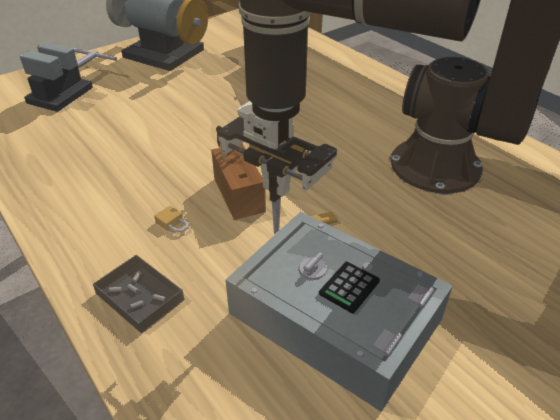

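View pics/side4.png

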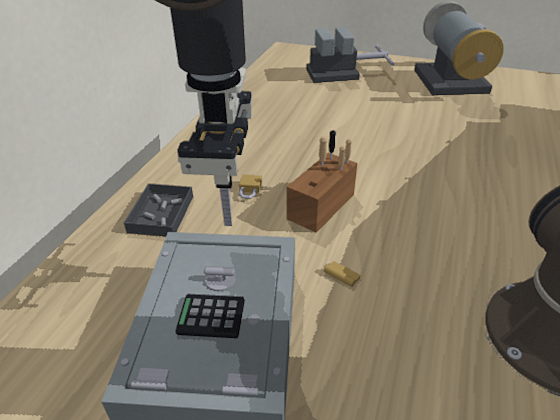

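```bash
cat > crop.py <<'E'
import cv2,sys
src,out,x0,y0,x1,y1,k=sys.argv[1],sys.argv[2],*map(int,sys.argv[3:])
im=cv2.imread(f"pics/{src}.png")[y0:y1,x0:x1]
im=cv2.resize(im,None,fx=k,fy=k,interpolation=cv2.INTER_CUBIC)
for i in range(0,x1-x0,10):
    if i%20==0: cv2.putText(im,str(x0+i),(i*k,8),0,.3,(0,0,255),1)
    cv2.line(im,(i*k,10),(i*k,14),(0,0,255),1)
for i in range(0,y1-y0,10): cv2.putText(im,str(y0+i),(0,i*k+4),0,.3,(0,0,255),1)
cv2.imwrite(f"pics/{out}.png",im)
E
python3 crop.py wrist4 w4c 235 65 335 225 3; python3 crop.py scene4 s4c 220 190 320 290 6;python3 crop.py side4 d4c 170 180 290 280 5
```

```text
(no output)
```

View pics/w4c.png

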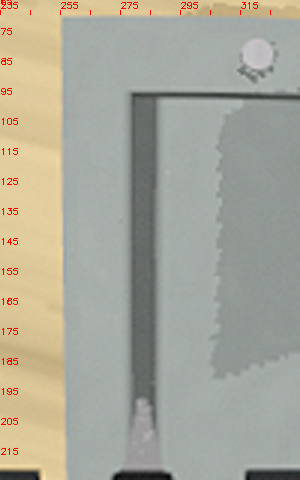

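View pics/s4c.png

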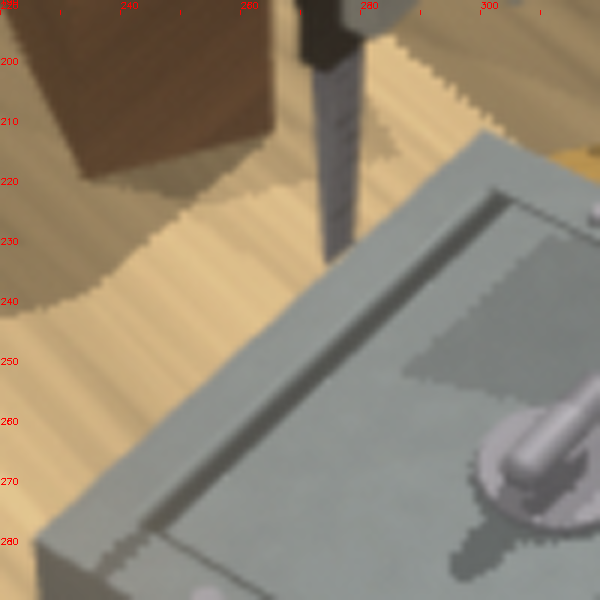

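View pics/d4c.png

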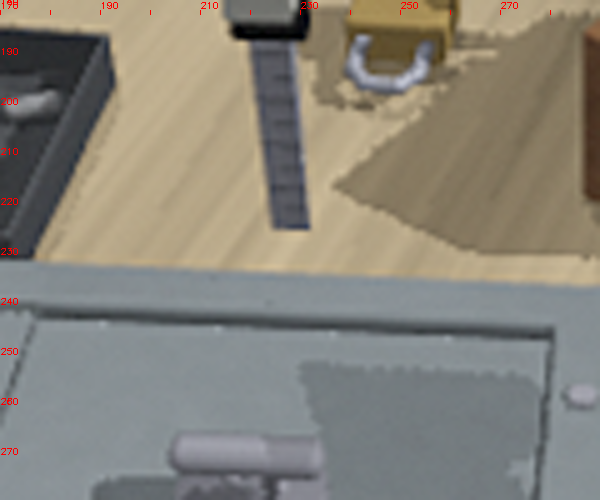

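The wrist view shows the dark gap at columns 278.5–286.8, in line with the tip at 282.5. I'll correct about 1.4 mm along the gap and lower until the tip is just inside.

Emit:
jog_arm(
  motion=[
    [[-0.0014,0.0004,0.01,0,0.1,0,0.005],[-0.0014,0.0004,0.025,0,0.1,0,0.005],[-0.0014,0.0004,0.038,0,0.1,0,0.005],[-0.0014,0.0004,0.044,0,0.1,0,0.005],[-0.0014,0.0004,0.048,0,0.1,0,0.005],[-0.0014,0.0004,0.048,0,0.1,0,0.005]],
  ],
)

```text
t: 5.5
eef_pos: [0.5807, 0.0699, 0.2195]
ee_rot: [-3.142, 0.001, -2.869]
force: [-0.2, 0.3, -0.5]
width: 0.012
```

```bash
python3 - <<'E'
from h import *
go(fr([.54122,.20988,.2741],[[0,-.1446,.219]])[0],.2741)
for n in ("scene","side","wrist"): cv2.imwrite(f"pics/{n}5.png",optics.grab_frame(n)[:,:,::-1])
E
python3 crop.py wrist5 w5c 235 90 335 250 3; python3 crop.py scene5 s5c 220 190 320 290 6;python3 crop.py side5 d5c 170 180 290 280 5
```

```text
t 5.5 P [0.5807 0.0699 0.2195] q [ 0.454  0.232 -0.235  0.    -1.103 -1.752] F [-0.2  0.3 -0.5] M [-0.    0.05  0.  ] w 0.012
shift mm [0.1 0.9 0.5] rot deg [-0.    0.06 -0.07]
```

View pics/w5c.png

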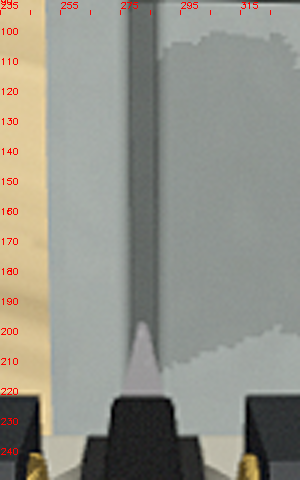

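View pics/s5c.png

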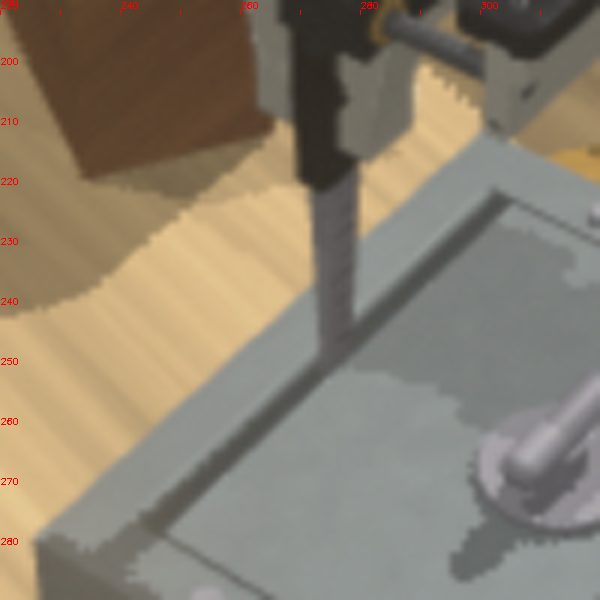

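View pics/d5c.png

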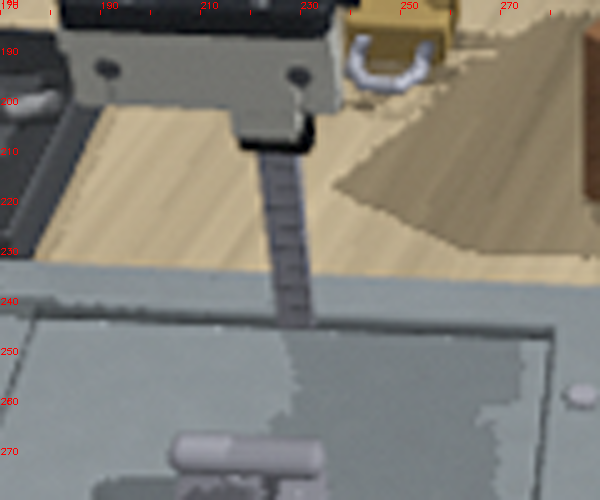

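The tip has just entered the gap: columns about 282.2 against a gap midline of 282.8. I'll continue down with a small +y trim.

Emit:
jog_arm(
  motion=[
    [[0,0.0005,0.008,0,0,0,0.005],[0,0.0005,0.015,0,0,0,0.005],[0,0.0005,0.02,0,0,0,0.005],[0,0.0005,0.025,0,0,0,0.005],[0,0.0005,0.03,0,0,0,0.005],[0,0.0005,0.03,0,0,0,0.005]],
  ],
)

```text
t: 6.25
eef_pos: [0.5807, 0.0705, 0.1896]
ee_rot: [-3.142, 0.001, -2.869]
force: [-0.4, 0.2, -0.3]
width: 0.0118
```

```bash
python3 - <<'E'
from h import *
go(fr([.54122,.20988,.2741],[[0,-.1442,.16]])[0],.2741)
for n in ("scene","side","wrist"): cv2.imwrite(f"pics/{n}6.png",optics.grab_frame(n)[:,:,::-1])
E
python3 crop.py wrist6 w6c 235 90 335 250 3; python3 crop.py scene6 s6c 220 190 320 290 6
```

```text
t 6.25 P [0.5807 0.0705 0.1896] q [ 0.455  0.256 -0.276  0.    -1.038 -1.753] F [-0.4  0.2 -0.3] M [-0.04  0.   -0.01] w 0.0118
shift mm [ 0.3  0.7 29.6] rot deg [-0.    0.07 -0.06]
```

View pics/w6c.png

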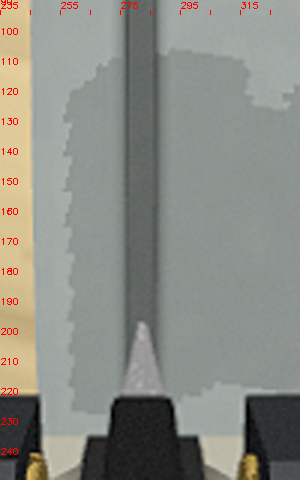

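View pics/s6c.png

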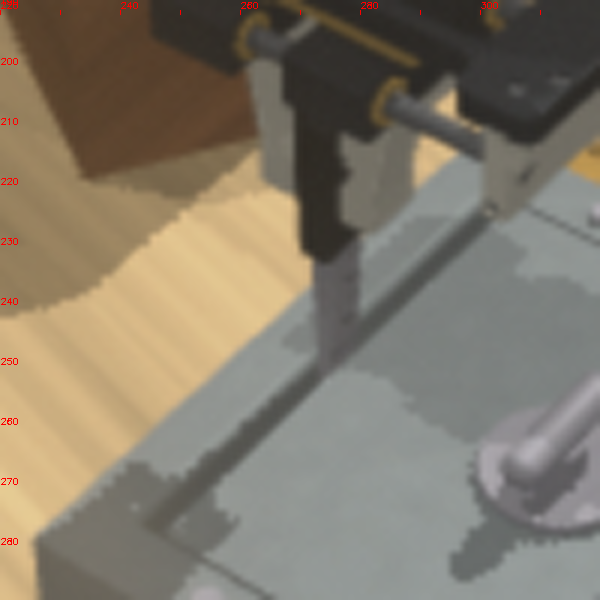

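Emit:
jog_arm(
  motion=[
    [[0,0.0003,0.002,0,0,0,0.005],[0,0.0003,0.004,0,0,0,0.005],[0,0.0003,0.006,0,0,0,0.005],[0,0.0003,0.006,0,0,0,0.005]],
  ],
)

```text
t: 6.8
eef_pos: [0.5811, 0.0708, 0.1844]
ee_rot: [-3.141, 0.003, -2.868]
force: [0.7, 0.0, -1.0]
width: 0.0118
```

Emit:
jog_arm(
  motion=[
    [[0,0,0.0015,0,0,0,0.005],[0,0,0.003,0,0,0,0.005],[0,0,0.004,0,0,0,0.005],[0,0,0.004,0,0,0,0.005]],
  ],
)

```text
t: 7.2
eef_pos: [0.5811, 0.0707, 0.1802]
ee_rot: [-3.141, 0.002, -2.868]
force: [2.1, -1.9, -1.9]
width: 0.0116
```

Emit:
jog_arm(
  motion=[
    [[0,0,0.001,0,0,0,0.005],[0,0,0.002,0,0,0,0.005],[0,0,0.003,0,0,0,0.005],[0,0,0.003,0,0,0,0.005]],
  ],
)

```text
t: 7.6
eef_pos: [0.5811, 0.0706, 0.1772]
ee_rot: [-3.141, 0.002, -2.868]
force: [1.2, -2.7, -0.2]
width: 0.0115
```

Emit:
jog_arm(
  motion=[
    [[0,-0.0003,0,0,0,0,0.005],[0,-0.0003,0,0,0,0,0.005]],
  ],
)

```text
t: 7.8
eef_pos: [0.5811, 0.0705, 0.177]
ee_rot: [-3.141, 0.002, -2.869]
force: [0.7, -0.8, -1.2]
width: 0.0121
```

```bash
cat > st.py <<'E'
from h import *
F=[];M=[];
for i in range(1):
    s,P,Rm=tool();F.append(Rm.T@s['force']);M.append(Rm.T@s['moment'])
print(s['t'],P.round(4),"Ftool",np.round(F[0],2),"Mtool",np.round(M[0],3),"w",round(s['width'],4), "rpy",np.round(np.degrees(s['ee_rot']),2))
c,sn=np.cos(.2741),np.sin(.2741);d=P[:2]-[.54122,.20988];print("safe xy mm",1e3*(c*d[0]+sn*d[1]),1e3*(-sn*d[0]+c*d[1]),"depth",1e3*(.1-P[2]+.124))
E
python3 st.py; python3 -c "
from h import *
cv2.imwrite('pics/wrist7.png',optics.grab_frame('wrist')[:,:,::-1])"; python3 st.py; python3 crop.py wrist7 w7c 235 90 335 250 3
```

```text
7.8 [0.5811 0.0705 0.177 ] Ftool [-0.42 -0.98  1.24] Mtool [ 0.268 -0.052  0.019] w 0.0121 rpy [-1.7999e+02  1.3000e-01 -1.6435e+02]
safe xy mm 0.7071711444317924 -144.99457200358228 depth 46.96215716331773
7.85 [0.5811 0.0705 0.177 ] Ftool [-0.88 -0.8   0.5 ] Mtool [ 0.158 -0.114  0.057] w 0.0116 rpy [-1.7999e+02  1.3000e-01 -1.6435e+02]
safe xy mm 0.6811324973720543 -144.99196290051012 depth 46.96577811399871
```

View pics/w7c.png

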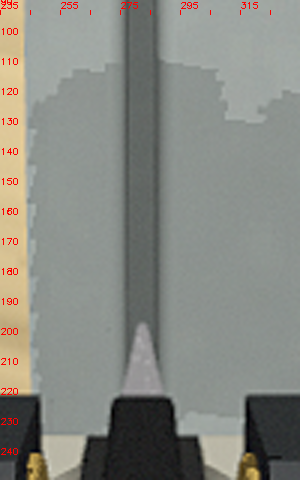

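Emit:
jog_arm(
  motion=[
    [[0,-0.0002,0.001,0,0,0,0.005],[0,-0.0002,0.002,0,0,0,0.005],[0,-0.0002,0.002,0,0,0,0.005]],
  ],
)

```text
t: 8.15
eef_pos: [0.5811, 0.0703, 0.1748]
ee_rot: [-3.141, 0.002, -2.868]
force: [-0.4, -0.2, -1.4]
width: 0.0119
```

```bash
python3 st.py
```

```text
8.15 [0.5811 0.0703 0.1748] Ftool [ 0.43 -0.13  1.35] Mtool [ 0.148 -0.062 -0.006] w 0.0119 rpy [-1.7999e+02  1.1000e-01 -1.6435e+02]
safe xy mm 0.5763615013084575 -145.1308389980393 depth 49.211696442236466
```

Emit:
jog_arm(
  motion=[
    [[0,0,0.001,0,0,0,0.005],[0,0,0.002,0,0,0,0.005],[0,0,0.002,0,0,0,0.005]],
  ],
)

```text
t: 8.45
eef_pos: [0.581, 0.0703, 0.1726]
ee_rot: [-3.141, 0.002, -2.868]
force: [1.2, -0.5, -1.1]
width: 0.0118
```

```bash
python3 st.py
```

```text
8.45 [0.581  0.0703 0.1726] Ftool [-1.03 -0.81  1.15] Mtool [ 0.438 -0.116  0.052] w 0.0118 rpy [-1.7999e+02  1.0000e-01 -1.6435e+02]
safe xy mm 0.5347461261537081 -145.19384217797221 depth 51.37319507333948
```

```bash
cat > av.py <<'E'
from h import *
F=[];M=[];Ps=[]
for i in range(8):
    optics.grab_frame("wrist")
    s,P,Rm=tool();F.append(Rm.T@s['force']);M.append(Rm.T@s['moment']);Ps.append(P)
P=np.mean(Ps,0)
print(s['t'],P.round(5),"Ftool",np.mean(F,0).round(2),"+-",np.std(F,0).round(2),"Mtool",np.mean(M,0).round(3),np.std(M,0).round(3),"rpy",np.round(np.degrees(s['ee_rot']),2))
c,sn=np.cos(.2741),np.sin(.2741);d=P[:2]-[.54122,.20988];print("safe xy mm",1e3*(c*d[0]+sn*d[1]),1e3*(-sn*d[0]+c*d[1]),"depth",1e3*(.1-P[2]+.124))
E
python3 av.py
```

```text
8.85 [0.58102 0.07025 0.1727 ] Ftool [-0.25 -1.19  1.31] +- [0.49 0.37 0.67] Mtool [ 0.493 -0.114 -0.009] [0.036 0.033 0.023] rpy [-1.7999e+02  1.0000e-01 -1.6436e+02]
safe xy mm 0.516067416981618 -145.19233867440656 depth 51.300638909269445
```

Emit:
jog_arm(
  motion=[
    [[0,-0.0003,0,0,0,0,0.005],[0,-0.0003,0,0,0,0,0.005]],
  ],
)

```text
t: 9.05
eef_pos: [0.5811, 0.0701, 0.1728]
ee_rot: [3.142, 0.002, -2.869]
force: [-0.2, -0.5, -0.8]
width: 0.0116
```

```bash
python3 av.py
```

```text
9.45 [0.58108 0.07008 0.17277] Ftool [ 0.22  0.12 -0.18] +- [0.46 0.41 0.42] Mtool [-0.195  0.058  0.015] [0.108 0.021 0.039] rpy [-1.8000e+02  1.0000e-01 -1.6435e+02]
safe xy mm 0.5303252584896792 -145.3653493521629 depth 51.22973029021066
```

Emit:
jog_arm(
  motion=[
    [[0,0.0001,0.0005,0,0,0,0.005],[0,0.0001,0.001,0,0,0,0.005],[0,0.0001,0.001,0,0,0,0.005]],
  ],
)

```text
t: 9.75
eef_pos: [0.5811, 0.0702, 0.1718]
ee_rot: [-3.142, 0.002, -2.868]
force: [0.3, -0.1, -0.0]
width: 0.0116
```

```bash
python3 av.py
```

```text
10.15 [0.58112 0.07016 0.17176] Ftool [-0.48  0.04  0.59] +- [0.53 0.37 0.84] Mtool [-0.001 -0.125 -0.008] [0.043 0.034 0.019] rpy [-1.8000e+02  1.1000e-01 -1.6435e+02]
safe xy mm 0.5872453475089177 -145.29971298467996 depth 52.24273238226715
```

Forces are near zero and centred. I'll continue in 1 mm steps.

Emit:
jog_arm(
  motion=[
    [[0,0,0.0005,0,0,0,0.005],[0,0,0.001,0,0,0,0.005],[0,0,0.001,0,0,0,0.005]],
  ],
)

```text
t: 10.45
eef_pos: [0.5812, 0.0702, 0.171]
ee_rot: [-3.141, 0.002, -2.868]
force: [-1.0, 0.3, 3.0]
width: 0.0114
```

```bash
python3 av.py
```

```text
10.85 [0.58123 0.07019 0.17098] Ftool [ 0.54  0.32 -3.  ] +- [0.44 0.47 0.4 ] Mtool [-0.141  0.165  0.009] [0.019 0.046 0.022] rpy [-1.7999e+02  1.3000e-01 -1.6435e+02]
safe xy mm 0.7044363882246912 -145.3087436340898 depth 53.022117468225325
```

Emit:
jog_arm(
  motion=[
    [[0,5e-05,0.0005,0,0,0,0.005],[0,5e-05,0.0007,0,0,0,0.005],[0,5e-05,0.0007,0,0,0,0.005]],
  ],
)

```text
t: 11.15
eef_pos: [0.5813, 0.0702, 0.1705]
ee_rot: [-3.141, 0.003, -2.868]
force: [-0.0, -0.1, 5.2]
width: 0.0123
```

```bash
python3 av.py
```

```text
11.55 [0.58133 0.07023 0.17048] Ftool [ 0.78  0.5  -4.91] +- [0.3  0.65 0.27] Mtool [-0.149  0.385 -0.   ] [0.013 0.032 0.041] rpy [-1.7999e+02  1.5000e-01 -1.6434e+02]
safe xy mm 0.8100378227641827 -145.29733869687018 depth 53.520318372887175
```

Emit:
jog_arm(
  motion=[
    [[0,5e-05,0.0006,0,0,0,0.005],[0,5e-05,0.0008,0,0,0,0.005],[0,5e-05,0.0008,0,0,0,0.005]],
  ],
)

```text
t: 11.85
eef_pos: [0.5814, 0.0703, 0.1701]
ee_rot: [-3.141, 0.003, -2.868]
force: [-1.4, 0.9, 7.0]
width: 0.0117
```

```bash
python3 av.py
python3 - <<'E'
from h import *
for n in ("scene","side","wrist"): cv2.imwrite(f"pics/{n}9.png",optics.grab_frame(n)[:,:,::-1])
E
python3 crop.py wrist9 w9c 235 90 335 250 3; python3 crop.py scene9 s9c 220 190 320 290 6;python3 crop.py side9 d9c 170 180 290 280 5
```

```text
12.25 [0.58144 0.07025 0.17014] Ftool [ 0.93  0.51 -6.52] +- [0.56 0.38 0.61] Mtool [-0.254  0.653  0.003] [0.02  0.035 0.023] rpy [-1.7998e+02  1.7000e-01 -1.6433e+02]
safe xy mm 0.9269641803874851 -145.3018762804933 depth 53.85793675401848
```

View pics/w9c.png

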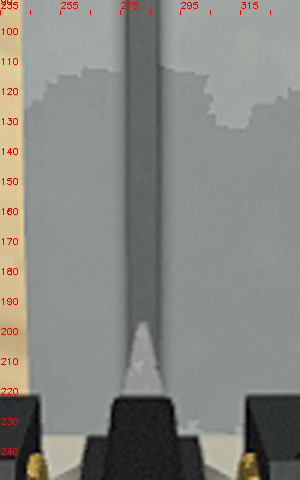

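View pics/s9c.png

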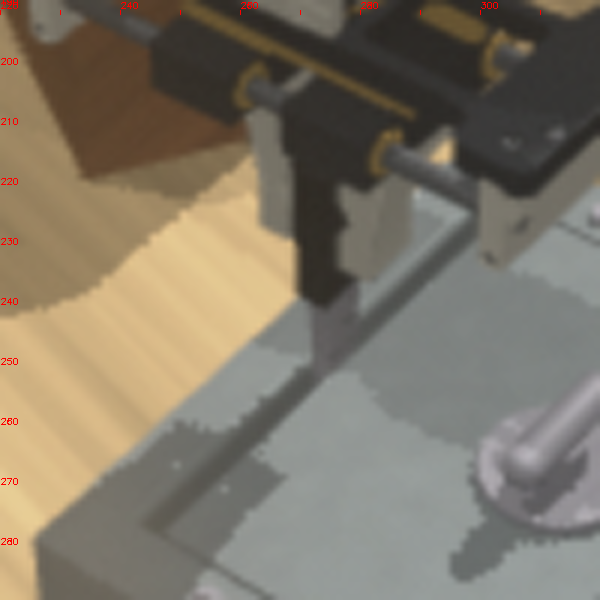

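View pics/d9c.png

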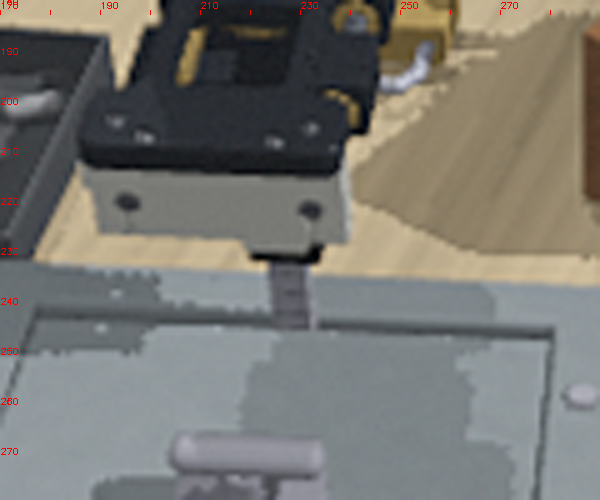

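The views show the blade in the gap at the middle of the handle side (scene about (273,252), side about (228,245)). It is upright, with metal showing above the safe, and padlock, cylinder and block are in place. Push is a steady 6.5 N with near-zero side force, so I'm handing it in.

```bash
python3 -c "
from station import arm
print(arm.job_done())"; python3 st.py
```

```text
the job is handed in; nothing more can be done
None
the job is handed in; nothing more can be done
```

I drew the taper gauge out of the block by its grip and slid it down the middle of the handle-side gap until it dragged on both sides. I handed the job in at about 12.4 s, still holding the gauge there at a 30 N grip.

- **Contact:** the last averaged reading showed a steady 6.5 N resisting the push and about 0.5 N sideways. The resistance built up over the last steps while the sideways force stayed small, so I take it as contact on both sides. I could not see the contact itself.
- **Depth:** the tip is about 54 mm below the safe's top, which puts the gap at about 7 mm. That depth comes from the arm's pose, not from reading the scale.
- **Alignment:** the gauge was held within about 0.2° of upright. The arm sat about 0.9 mm off the middle along the gap, having crept about 0.4 mm under the push.
- **Other things:** the last pictures showed nothing else moved, though the cylinder lock was only in view earlier, while carrying the gauge over. I did not measure the door for a shift, but the forces were far below its 60 N.
- **Disagreements:**
    - The first wrist-camera picture differed from the fixed cameras by about 2 mm along the gauge's width, so I used a value in between.
    - The force balance put the gap's centre about 1 mm closer to the frame than the camera estimate, so I centred by force.
    - A moment of up to 0.65 N m remained at the end. I put it down to the small sideways load at a long lever, and did not look into it further.

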